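# Free a stuck tube block from a dry-block heater

## Robot

A 6-joint arm with a two-finger parallel gripper is mounted at the origin on the work surface. World frame = base frame: x ahead of the robot, y to its left, z up, the work surface at z = 0. Lengths are in m, angles in rad, forces in N, time in s.
With the tool pointing down it reaches from about 0.225 to 0.875 m from the base axis. Payload 3.4 kg.
Tool frame: the origin (TCP) lies at the very end of the fingers, on their centre line; the grasp point (between the pads) lies 19 mm behind it; z points along the fingers, y is the line along which they close (so a half turn about z gives the same grasp; the last joint's range is limited). The gripper opens to 85 mm and grips with 20 to 120 N. Pads are 22 mm wide; open, the fingers measure 114 mm over their backs; the gripper's body (76 mm by 85 mm) begins 54 mm behind the grasp point. The pads swing forward as they close: fully open they stand 13 mm farther back than shut.
Start: joints at [0.985, 0.276, 1.505, -0, 1.361, -0.121], TCP at [0.258, 0.514, 0.231] pointing down, gripper open.
Joint ranges: [-2.89, 2.89], [-0.75, 2.08], [0.22, 2.7], [-1.18, 4.32], [0.11, 2.71], [-2.7, 2.7]. Speed limits (rad/s): [2.57, 2.57, 3.14, 3.14, 3.14, 3.14].

## Interface

Orientations are given as a unit quaternion [w, x, y, z].
In Python, from rig import manip, eyes gives the robot as it stands.
- The arm moves only by the tool servo_tool, never from a script. Its argument "series" is text: rows parted by semicolons, each of 7 numbers parted by spaces: the shift along the tool's x, y, z in m, then the turn, a rotation vector about the tool's x, y, z in degrees, then the closure, from 0 (fully open) to 1 (shut). In form: dx dy dz ax ay az fingers; .... A call has 1 to 5 rows; each row is the pose to reach, as a shift and turn from the pose commanded when the call began, along the tool's axes at that moment; what a row does not reach only later rows make up. A row lasts 1/10 s, in which the tool goes at most 50 mm and 8.59 degrees, less where a joint would pass 70% of its speed; a pose out of reach is approached as far as the arm can. A call with a gripper value outside its range is refused whole. The fingers move at their own pace and stop on an object; "squeeze" is the grip in N (left out, the last holds). Time passes only in rows, so rows that repeat a pose let the fingers close. It gives the time, the measured TCP pose, the force, the opening and the grip force at its end, in the units of the state.
- manip.get_state(): the state, without advancing time (a new reading comes with each control period).
- eyes.get_image(name): name is "scene" or "top"; returns the picture (384x512x3 uint8, red, green, blue); there is no depth.
- eyes.camera_info(name): a dict with "fx", "fy", "cx", "cy" (pixels), "eye" and "orientation" of the camera in the world. Camera axes: x right, y down, z forward; pixel columns grow to the right and rows downward; lengths in m; the calibration is good to about 2 mm. A picture is of the moment at which its call begins. camera_info takes no time and is no camera call.
- manip.sign_off(): hands the job in; it is judged then, once.
The state is a dict: "clock": time; "qpos": joint angles; "qd": joint speeds; "effort": joint torques, N m; "position": TCP position; "ee_rot": TCP orientation; "contact_force": force on the tool from outside, world axes, zero at the start; "moment": the same for the moment, N m; "width": finger opening in m; "gripper_force": force on a finger pad.
Only numpy, scipy, OpenCV 4.12 (cv2) and the standard library are available. Lean on these libraries where they do the work, as an engineer would, in place of code of your own. Each camera call takes 0.05 s, during which the arm holds its last target. There are 200 camera calls.

## Task

Get the steel tray ready for the block: slide it along the bench onto the blue taped outline, square with the tape, without lifting it. Then take the aluminium tube block by its black T-handle and, as it is stuck tight in the heater, keep rocking it left and right while easing it up until it frees; a hard straight pull just picks the heater up off the bench, so keep the heater down and in its place. Finish still holding the block upright and still, straight above its well with its underside just clear of the heater's top, and leave the tube rack, tip box and mouse alone.

Things in the scene. Friction and masses are not known exactly. Their poses are not given: they have to be found in the camera images.
- heater: White dry-block heater standing loose on the bench, 3.2 kg (31 N); 210 mm along its x, 190 mm along y, 90 mm high. Origin: centre of its underside. x points from its front (key panel and red display on the deck) to its back, y to its left, z up. The well that holds the block is a pocket in its deck, centred 20 mm behind the origin (+x).
- well_rim (a point): Centre of the well's mouth, on the heater's deck 90 mm above the bench; axes as the heater's. The well measures 74 mm (x) by 80 mm (y) and is 32 mm deep; its floor is 58 mm above the bench.
- grip_plates (a point): Point on the well's axis, 14 mm above its floor, between two spring-loaded steel plates in the front and back walls. They squeeze the block's front and back faces from 6 to 22 mm above the floor: until its underside has risen 22 mm a straight pull meets 36 to 45 N of friction and lifts the heater. Leaning it 4 to 5 degrees left and right lets it creep up 1 to 2 mm a swing with far less pull.
- block: Aluminium tube block, 70 mm (x) by 76 mm (y), 50 mm high, 0.53 to 0.75 kg with handle; 16 dark tube holes on top. Origin: centre of its underside. It starts seated on the well's floor (origin 58 mm above the bench), axes parallel to the heater's, with 2 mm play to the well's left and right walls, front and back gripped by the plates. Leaning left means its top moves to the heater's +y.
- handle (a point): Centre of the grip of the block's black T-handle: a bar 62 mm long along the block's x, 14 mm wide (y) and 18 mm high, 90 mm above the block's underside (40 mm above its top) on a 10 mm steel stem, fixed to the block. Take it from above with the fingers on its left and right sides.
- tray: Shallow steel tray with a cork floor, 92 mm (x) by 116 mm (y), walls 24 mm high and 3 mm thick, 0.25 to 0.5 kg, loose on the bench. Origin: centre of its underside. It starts 80 to 105 mm nearer the robot than the outline.
- spot: Place for the tray beside the heater: a rectangle of flat blue tape on the bench, inside 108 mm (x) by 132 mm (y), outside 132 by 156 mm. Origin: its centre, on the bench; x and y along its sides, to be matched by the tray's x and y.
- tube_rack: Bystander: green tube rack with capped tubes, 66 by 106 mm, 52 mm high with its tubes; origin: centre of its underside.
- tip_box: Bystander: blue pipette-tip box with yellow tips, 86 by 124 mm, 57 mm high; origin: centre of its underside.
- mouse: Bystander: black computer mouse, 100 mm (x) by 58 mm (y), 22 mm high; origin: centre of its underside.
Things that resemble listed ones, but are neither listed nor needed, are in the scene too. Several things have the shape of the tray; the one meant has the colours described above.

How it is judged:
By the outcome, as a careful person would: the job done as asked, in the order asked, and still so for the second after the job is handed in, while the arm keeps its last pose, push and grip.
It also fails if it takes over 67 s, if anything falls off the work surface, if the arm or the gripper's body presses on something with over 40 N, if the wrist force passes 120 N, or if a joint passes its speed limit or range.

## Working session

There is one attempt and no reset: what is moved stays moved. The work goes in short steps, Python scripts to look and compute and a tool call to move; the robot and the scene stay as the last step left them, time stands still between calls to the robot, and variables do not carry over. Pictures are saved under pics/ and viewed, at most 10 in all, crops included, and the job is handed in when it is done.

Besides the shell and the picture viewer there is one more tool, called as a command line: name --argument value ..., lists and objects as JSON in quotes. servo_tool: Moves the arm, as the interface text tells. Its arguments: {"type":"object","properties":{"series":{"type":"string"},"squeeze":{"type":"number"}},"required":["series"]}

```bash
ls; mkdir -p pics; python3 - <<'E'
from rig import manip, eyes
import cv2
for n in ("scene","top"):
    im=eyes.get_image(n); cv2.imwrite(f"pics/{n}0.png",im[:,:,::-1]); print(eyes.camera_info(n))
print(manip.get_state())
E
```

```text
pics
{'fx': 462.04122995965395, 'fy': 462.04122995965395, 'cx': 246.19709320626762, 'cy': 191.83508084484706, 'eye': array([ 1.16656225, -0.49454283,  1.34037848]), 'orientation': array([-0.24186886,  0.88586509,  0.38164195, -0.10531817])}
{'fx': 451.10624332857265, 'fy': 451.10624332857265, 'cx': 245.92863491298385, 'cy': 191.3231442948611, 'eye': array([0.43885159, 0.01608694, 1.31134142]), 'orientation': array([ 0.05404888, -0.69868075,  0.71134038, -0.05402588])}
{'clock': 0.1, 'qpos': array([ 9.85008931e-01,  2.76536149e-01,  1.50600858e+00,  4.63941377e-06,
        1.36070200e+00, -1.21013459e-01]), 'qd': array([-0.00033716, -0.00097496, -0.00397957,  0.00057068, -0.00020757,
       -0.00182058]), 'effort': array([ 3.02361223e-03, -4.17701948e+01, -2.46404868e+01,  1.06206537e-04,
        5.81230677e-03,  2.32728588e-06]), 'position': array([0.25747463, 0.51360484, 0.23052289]), 'ee_rot': array([-2.88358579e-04,  2.30301376e-01,  9.73119002e-01, -7.75145261e-04]), 'contact_force': array([-0.02739925, -0.37546684,  0.1721003 ]), 'moment': array([-0.02232768,  0.00120389, -0.0273575 ]), 'gripper_force': 0.0, 'width': 0.0853296276535654}
```

View pics/scene0.png

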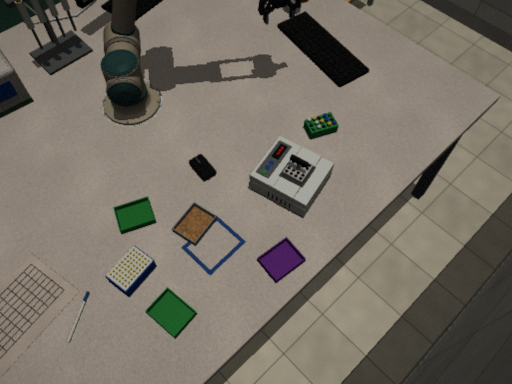

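View pics/top0.png

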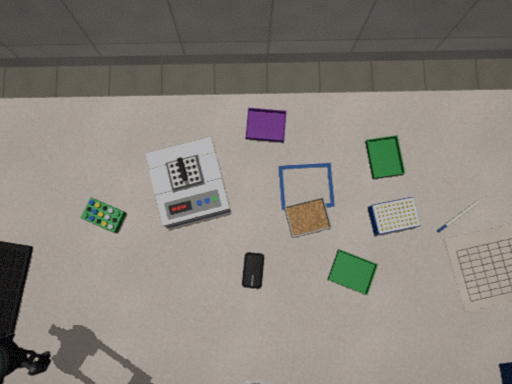

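```bash
cat > h.py <<'E'
import numpy as np, cv2
from scipy.spatial.transform import Rotation as R
from rig import manip, eyes
def rot(q): return R.from_quat(np.roll(q,-1)).as_matrix()
def ray(n,px):
    c=eyes.camera_info(n); px=np.atleast_2d(px).astype(float)
    d=np.c_[(px[:,0]-c['cx'])/c['fx'],(px[:,1]-c['cy'])/c['fy'],np.ones(len(px))]@rot(c['orientation']).T
    return np.array(c['eye']),d
def plane(n,px,z):
    e,d=ray(n,px); return (e+d*((z-e[2])/d[:,2])[:,None])[:,:2]
def proj(n,P):
    c=eyes.camera_info(n); p=(np.atleast_2d(P)-c['eye'])@rot(c['orientation'])
    return np.c_[p[:,0]/p[:,2]*c['fx']+c['cx'],p[:,1]/p[:,2]*c['fy']+c['cy']]
def mask(im,lo,hi,box):
    h=cv2.cvtColor(im,cv2.COLOR_RGB2HSV); m=cv2.inRange(h,lo,hi); k=np.zeros_like(m); x0,y0,x1,y1=box; k[y0:y1,x0:x1]=m[y0:y1,x0:x1]; return k
def rect(n,m,z):
    cs,_=cv2.findContours(m,cv2.RETR_EXTERNAL,cv2.CHAIN_APPROX_NONE); c=max(cs,key=cv2.contourArea)[:,0]
    p=plane(n,c,z); r=cv2.minAreaRect((p*1000).astype(np.float32)); return r, cv2.boundingRect(c)
E
python3 - <<'E'
from h import *
for n,bt,bs in (("top",(280,190,340,245),(270,155,345,215)),("scene",(165,195,225,250),(165,210,255,280))):
    im=cv2.imread(f"pics/{n}0.png")[:,:,::-1].copy()
    print(n,"cork",rect(n,mask(im,(5,90,40),(25,255,255),bt),.004))
    m=mask(im,(100,120,60),(125,255,255),bs); print("tape",rect(n,m,0))
def up(n,b,f):
    im=cv2.imread(f"pics/{n}0.png")[b[1]:b[3],b[0]:b[2]]
    return cv2.resize(im,None,fx=f,fy=f,interpolation=cv2.INTER_CUBIC)
a=up("top",(135,125,345,245),3.8); b=up("scene",(160,130,340,260),2.0)
cv2.imwrite("pics/c1.png",a)
E
```

```text
top cork (((562.6109008789062, -163.2906951904297), (83.15127563476562, 106.4341049194336), 12.580353736877441), (287, 199, 42, 36))
tape (((654.646240234375, -162.77175903320312), (128.67276000976562, 152.54844665527344), 2.446449041366577), (279, 163, 55, 46))
scene cork (((559.1983032226562, -156.18881225585938), (80.46795654296875, 104.76726531982422), 12.597321510314941), (175, 206, 38, 35))
tape (((657.125244140625, -160.63616943359375), (128.4279327392578, 153.2172393798828), 2.3486664295196533), (182, 217, 63, 58))
```

View pics/c1.png

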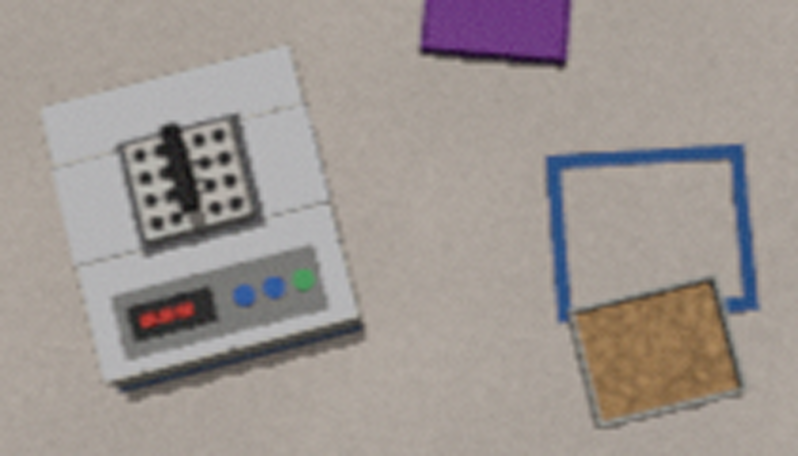

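Top view: tray-shaped candidates are the cork and steel tray (307,217), purple tray (266,125) and green trays (384,157) and (352,271). Only the first has the cork floor and steel walls, and the crop confirms it, half over the outline's near side. The crop also shows the heater with its panel toward the robot, and the black handle bar at about (183,170).

```bash
cat >> h.py <<'E'
def rel(pos,yaw_y,s=None):
    """shift in tool axes to TCP pos, and rotvec (deg) to point-down pose with tool y at azimuth yaw_y deg"""
    s=s or manip.get_state(); A=rot(s['ee_rot']); y=np.array([np.cos(np.radians(yaw_y)),np.sin(np.radians(yaw_y)),0]); z=np.array([0,0,-1.]); B=np.c_[np.cross(y,z),y,z]
    return np.round(A.T@(np.array(pos)-s['position']),4), np.round(np.degrees(R.from_matrix(A.T@B).as_rotvec()),2)
E
python3 - <<'E'
from h import *
im=cv2.imread("pics/top0.png")[:,:,::-1].copy()
def show(n,im,lo,hi,box,z,k=None):
    m=mask(im,lo,hi,box)
    if k: m=cv2.morphologyEx(m,cv2.MORPH_CLOSE,np.ones((k,k)))
    r,b=rect(n,m,z); print(n,np.round(r[0],1),np.round(r[1],1),round(r[2],2),b)
ims=cv2.imread("pics/scene0.png")[:,:,::-1].copy()
for v in (175,185): show("top",im,(0,0,v),(180,30,255),(140,130,240,235),.09,21)
for v in (150,175): show("scene",ims,(0,0,v),(180,40,255),(240,130,340,215),.09,21)
for v in (35,50): 
    show("top",im,(0,0,0),(180,255,v),(172,154,194,186),.157); show("scene",ims,(0,0,0),(180,255,v),(280,145,315,175),.157)
# panel red display
show("top",im,(0,150,80),(8,255,255),(150,180,240,230),.09,7)
print(rel((.517,-.171,.12),12.6))
E
```

```text
top [656.  170.2] [290.6 270.3] 0.41 (140, 130, 100, 105)
top [552. 211.] [0. 0.] 0.0 (174, 220, 1, 1)
scene [667.5 174.6] [334. 324.] 46.56 (240, 130, 100, 85)Traceback (most recent call last):
  File "<stdin>", line 9, in <module>
  File "<stdin>", line 6, in show
  File "h.py", line 17, in rect
    cs,_=cv2.findContours(m,cv2.RETR_EXTERNAL,cv2.CHAIN_APPROX_NONE); c=max(cs,key=cv2.contourArea)[:,0]
                                                                        ~~~^^^^^^^^^^^^^^^^^^^^^^^^
ValueError: max() iterable argument is empty
```

```bash
python3 - <<'E'
from h import *
def show(t,n,m,z,k=None):
    if k: m=cv2.morphologyEx(cv2.morphologyEx(m,cv2.MORPH_OPEN,np.ones((2,2))),cv2.MORPH_CLOSE,np.ones((k,k)))
    r,b=rect(n,m,z); print(t,n,np.round(r[0],1),np.round(r[1],1),round(r[2],2),b)
B={"top":((140,130,240,235),(172,154,194,186)),"scene":((240,130,340,215),(280,145,315,175))}
for n in B:
    im=cv2.imread(f"pics/{n}0.png")[:,:,::-1].copy(); i=im.astype(int)
    print(im[150,165] if n=="top" else im[195,290], im[150,250])
    for th in (6,):
        x0,y0,x1,y1=B[n][0]; m=np.zeros(im.shape[:2],np.uint8)
        m[y0:y1,x0:x1]=(((i[...,0]-i[...,2]<th)&(i.sum(2)>(330 if n=="top" else 400)))*255)[y0:y1,x0:x1]
        show("heater",n,m,.09,9)
    for v in (40,55): show("bar",n,mask(im,(0,0,0),(180,255,v),B[n][1]),.157)
print(rel((.517,-.171,.12),12.6))
E
```

```text
[180 179 181] [169 159 153]
heater top [658.6 174. ] [206.1 190.2] 13.84 (147, 138, 83, 88)
bar top [678.4 182.1] [57.1 15.1] 13.99 (177, 159, 10, 21)
bar top [678.2 183. ] [60.9 18.3] 14.0 (176, 158, 11, 23)
[164 164 157] [141 132 120]Traceback (most recent call last):
  File "<stdin>", line 12, in <module>
  File "<stdin>", line 4, in show
  File "h.py", line 17, in rect
    cs,_=cv2.findContours(m,cv2.RETR_EXTERNAL,cv2.CHAIN_APPROX_NONE); c=max(cs,key=cv2.contourArea)[:,0]
                                                                        ~~~^^^^^^^^^^^^^^^^^^^^^^^^
ValueError: max() iterable argument is empty
```

```bash
python3 - <<'E'
from h import *
im=cv2.imread("pics/scene0.png")[:,:,::-1].copy()
print(im[145:175:3,285:312:3].sum(2))
for P in ((.678,.182,.157),(.678,.180,.157)): print(proj("scene",P),proj("top",P))
print(rel((.517,-.171,.12),12.6))
E
```

```text
[[119 243 450 482 480 432 424 420 418]
 [ 34 189 445 478 483 435 477 442 418]
 [186 339 483 484 468 481 485 479 482]
 [254 483 362 425 456 481 488 480 477]
 [484 478  30  42 118 427 483 485 489]
 [487 463 199   5  24  45 173 475 484]
 [486 186 184 341  21  25  25  46 338]
 [299 210 177 187  86 149  22  12 121]
 [311 323 367 133 126 155 283 154 360]
 [282 367 188 380  56 360 201 410 146]]
[[297.32743508 158.513514  ]] [[181.33785555 169.30680092]]
[[296.88397037 158.87841031]] [[182.10436097 169.29316703]]
(array([-0.5389, -0.4955,  0.1112]), array([-9.000e-02,  3.000e-02,  5.077e+01]))
```

servo_tool --series "-0.036 -0.033 0.007 0 0 0 0.3; -0.073 -0.067 0.015 0 0 0 0.3; -0.109 -0.1 0.022 0 0 0 0.3; -0.146 -0.134 0.03 0 0 0 0.3; -0.182 -0.167 0.037 0 0 0 0.3"

```text
clock: 0.6
position: [0.3454, 0.2817, 0.1938]
ee_rot: [-0.0, 0.23, 0.973, -0.0]
contact_force: [1.7, 0.5, 0.9]
width: 0.0597
gripper_force: 0.0
```

servo_tool --series "-0.036 -0.033 0.007 0 0 0 0.4; -0.073 -0.067 0.015 0 0 0 0.4; -0.109 -0.1 0.022 0 0 0 0.4; -0.146 -0.134 0.03 0 0 0 0.4; -0.182 -0.167 0.037 0 0 0 0.4"

```text
clock: 1.1
position: [0.4332, 0.0512, 0.157]
ee_rot: [-0.0, 0.23, 0.973, 0.0]
contact_force: [0.4, 0.1, -0.2]
width: 0.0513
gripper_force: 0.0
```

servo_tool --series "-0.035 -0.032 0.007 0 0 8 0.4; -0.07 -0.064 0.015 0 0 16 0.4; -0.105 -0.096 0.022 0 0 24 0.4; -0.14 -0.128 0.029 0 0 32 0.4; -0.175 -0.161 0.036 0 0 40 0.4"

```text
clock: 1.6
position: [0.5175, -0.1711, 0.1208]
ee_rot: [-0.0, 0.552, 0.834, 0.0]
contact_force: [1.0, 0.0, 0.4]
width: 0.0508
gripper_force: 0.0
```

servo_tool --series "0 0 0 0 0 5.4 0.4; 0 0 0 0 0 10.8 0.4; 0 0 0 0 0 10.8 0.4"

```text
clock: 1.9
position: [0.517, -0.1697, 0.1207]
ee_rot: [-0.001, 0.626, 0.78, -0.0]
contact_force: [-0.1, 0.4, -0.9]
width: 0.0516
gripper_force: 0.0
```

```bash
python3 - <<'E'
from h import *
s=manip.get_state(); print(s['clock'],s['position'],s['width'],s['contact_force'])
print(rel((.517,-.171,.06),12.6))
E
```

```text
1.9 [ 0.51701157 -0.16966893  0.12070028] 0.05159551954365787 [-0.13427729  0.3532032  -0.87109242]
(array([-0.0014, -0.0002,  0.0607]), array([-0.07, -0.06, -0.08]))
```

servo_tool --series "0 0 0.04 0 0 0 0.4; 0 0 0.08 0 0 0 0.4; 0 0 0.1 0 0 0 0.4; 0 0 0.1107 0 0 0 0.4; 0 0 0.1107 0 0 0 0.4" --squeeze 25

```text
clock: 2.4
position: [0.5166, -0.1686, 0.0096]
ee_rot: [-0.001, 0.625, 0.781, -0.0]
contact_force: [-0.1, 1.0, 0.4]
width: 0.0515
gripper_force: 0.0
```

servo_tool --series "0 0 0 0 0 0 0.6; 0 0 0 0 0 0 0.8; 0 0 0 0 0 0 1; 0 0 0 0 0 0 1; 0 0 0 0 0 0 1"

```text
clock: 2.9
position: [0.5183, -0.1696, 0.012]
ee_rot: [0.001, 0.625, 0.78, 0.0]
contact_force: [-0.3, 1.1, 6.1]
width: 0.0021
gripper_force: 28.8
```

```bash
python3 - <<'E'
from h import *
im=eyes.get_image("top"); a=im[150:260,250:370]; b=eyes.get_image("scene")[180:290,150:270]
cv2.imwrite("pics/g1.png",cv2.resize(np.hstack([a,b]),None,fx=3.3,fy=3.3,interpolation=cv2.INTER_CUBIC)[:,:,::-1])
s=manip.get_state(); print(s['position'],s['width'],s['contact_force'],s['gripper_force'])
E
```

```text
[ 0.51832579 -0.16960677  0.01197891] 0.002281229357258706 [0.14049499 1.05672164 6.10520551] 28.79340559244156
```

View pics/g1.png

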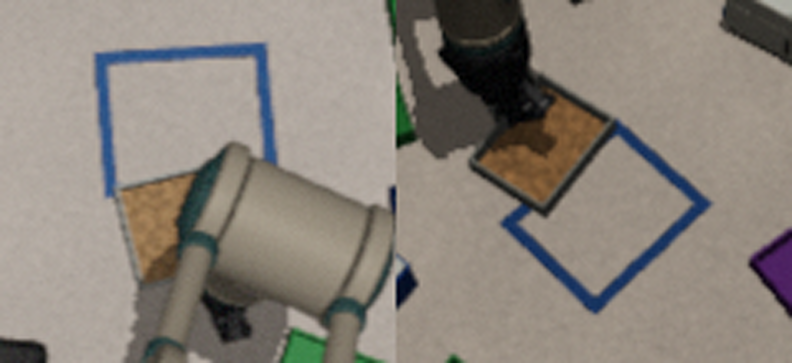

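The tray's near wall is between the fingers at (240,150) in the left crop and (540,105) in the right, width 2 mm. The tray still sits flat.

```bash
python3 - <<'E'
from h import *
s=manip.get_state(); y=rot(s['ee_rot'])[:,1]; print(np.degrees(np.arctan2(y[1],y[0])), rel((.6115,-.1626,.012),2.4))
E
```

```text
12.575025106008693 (array([-0.0134,  0.0925,  0.0002]), array([ 0.13,  0.07, 10.17]))
```

servo_tool --series "-0.001 0.008 0 0 0 1; -0.003 0.02 0 0 0 2.2 1; -0.0045 0.032 0 0 0 3.5 1; -0.006 0.043 0 0 0 4.7 1; -0.008 0.054 0 0 0 5.9 1"

```text
invalid input
```

servo_tool --series "-0.001 0.008 0 0 0 1 1; -0.003 0.02 0 0 0 2.2 1; -0.0045 0.032 0 0 0 3.5 1; -0.006 0.043 0 0 0 4.7 1; -0.008 0.054 0 0 0 5.9 1"

```text
clock: 3.5
position: [0.5681, -0.1648, 0.012]
ee_rot: [-0.003, 0.665, 0.747, -0.002]
contact_force: [-8.8, -0.8, 14.6]
width: 0.0021
gripper_force: 29.8
```

```bash
python3 - <<'E'
from h import *
s=manip.get_state(); y=rot(s['ee_rot'])[:,1]; print(s['position'],np.degrees(np.arctan2(y[1],y[0])), rel((.6115,-.1626,.012),2.4))
E
```

```text
[ 0.56809431 -0.16478996  0.01197852] 6.700157625822294 (array([-0.0029,  0.0434, -0.0004]), array([-0.43, -0.08,  4.3 ]))
```

servo_tool --series "-0.001 0.011 -0.0005 0 0 1.1 1; -0.0015 0.022 -0.001 0 0 2.2 1; -0.002 0.033 -0.001 0 0 3.3 1; -0.003 0.041 -0.001 0 0 4.2 1; -0.003 0.0435 -0.001 0 0 4.4 1"

```text
clock: 4.0
position: [0.6155, -0.1632, 0.012]
ee_rot: [-0.001, 0.693, 0.721, -0.001]
contact_force: [-7.2, -0.9, 7.9]
width: 0.0021
gripper_force: 29.0
```

servo_tool --series "0 0 0 0 0 0 1; 0 0 0 0 0 0 1"

```text
clock: 4.2
position: [0.6156, -0.1632, 0.012]
ee_rot: [-0.0, 0.693, 0.721, -0.0]
contact_force: [-3.6, -0.4, 4.6]
width: 0.0023
gripper_force: 28.6
```

```bash
cat > t.py <<'E'
from h import *
B={"top":((270,155,345,215),(260,150,345,215)),"scene":((165,205,260,290),(165,205,260,290))}
for n in B:
    im=eyes.get_image(n)
    m=mask(im,(100,120,60),(125,255,255),B[n][1]); r,_=rect(n,m,0); print(n,"tape",np.round(r[0],1),np.round(r[1],1),round(r[2],1))
    m=mask(im,(5,90,40),(25,255,255),B[n][0]); r,_=rect(n,m,.004); print(n,"cork",np.round(r[0],1),np.round(r[1],1),round(r[2],1))
    cv2.imwrite(f"pics/t_{n}.png",im[:,:,::-1])
s=manip.get_state(); y=rot(s['ee_rot'])[:,1]; print(s['clock'],s['position'],s['contact_force'],np.degrees(np.arctan2(y[1],y[0])), rel((.6115,-.1626,.012),2.4))
E
python3 t.py
```

```text
top tape [ 652.3 -114.5] [ 62.3 131.6] 88.3
top cork [ 659.7 -127.9] [82.9 31. ] 2.5
scene tape [ 657.3 -160.7] [128.2 153.2] 2.4
scene cork [ 657.9 -157.7] [ 79.9 106.6] 2.3
4.3 [ 0.61551271 -0.16320634  0.01198641] [-3.75576144  0.4499584   5.55631014] 2.2638403548349433 (array([ 0.0008, -0.004 , -0.    ]), array([-0.01, -0.  , -0.14]))
```

servo_tool --series "0 -0.002 0 0 0 0 1; 0 -0.004 0 0 0 0 1; 0 -0.004 0 0 0 0 1; 0 -0.004 0 0 0 0 0.6; 0 -0.004 0 0 0 0 0.4"

```text
clock: 4.8
position: [0.6105, -0.1632, 0.0112]
ee_rot: [-0.001, 0.693, 0.721, -0.001]
contact_force: [-1.3, 0.3, -0.3]
width: 0.03
gripper_force: 0.0
```

servo_tool --series "0 0 0 0 0 0 0.4; 0 0 -0.04 0 0 0 0.4; 0 0 -0.08 0 0 0 0.4; 0 0 -0.13 0 0 0 0.4; 0 0 -0.18 0 0 0 0.4"

```text
clock: 5.3
position: [0.6105, -0.1632, 0.1928]
ee_rot: [-0.001, 0.693, 0.721, -0.0]
contact_force: [0.5, -0.1, -0.3]
width: 0.0513
gripper_force: 0.0
```

servo_tool --series "-0.05 0 -0.02 0 0 8 0.4; -0.1 0 -0.02 0 0 16 0.4; -0.15 0 -0.02 0 0 24 0.4; -0.2 0 -0.02 0 0 32 0.4; -0.2 0 -0.02 0 0 32 0.4"

```text
clock: 5.8
position: [0.6182, -0.3701, 0.2104]
ee_rot: [0.001, 0.867, 0.499, -0.001]
contact_force: [-1.3, 0.9, -0.8]
width: 0.0513
gripper_force: 0.0
```

```bash
python3 t.py; python3 - <<'E'
from h import *
a=cv2.imread("pics/t_top.png")[145:225,265:350]; b=cv2.imread("pics/t_scene.png")[125:215,240:345]
f=lambda x:cv2.resize(x,(395,370),interpolation=cv2.INTER_CUBIC)
cv2.imwrite("pics/c2.png",np.hstack([f(a),f(b)]))
# heater & bar in the scene view
im=cv2.imread("pics/t_scene.png")[:,:,::-1].copy()
m=(im.astype(int).sum(2)<100).astype(np.uint8)*255; k=np.zeros_like(m); k[152:172,286:316]=m[152:172,286:316]
cs,_=cv2.findContours(k,0,1); c=max(cs,key=cv2.contourArea); print("bar scene",cv2.boundingRect(c), cv2.minAreaRect(c))
for z in (.157,.148): print(plane("scene",[cv2.minAreaRect(c)[0]],z))
print(proj("scene",[(.678+u*.971-v*.24,.182+u*.24+v*.971,z) for u in (-.031,.031) for v in (-.007,.007) for z in (.139,.157)]).round(1))
E
```

```text
top tape [ 654.4 -162.6] [128.6 151.5] 2.6
top cork [ 658.2 -165.5] [ 81.3 106.7] 1.9
scene tape [ 656.8 -160.8] [128.5 153.3] 2.6
scene cork [ 654.8 -157.9] [ 81.1 105.4] 1.0
5.9 [ 0.61845563 -0.36462112  0.21046491] [ 0.44549872  0.69328136 -0.4431295 ] -29.843758512375018 (array([ 0.1717, -0.1061,  0.1988]), array([ -0.11,  -0.07, -32.24]))
bar scene (290, 155, 20, 14) ((298.7000427246094, 163.10003662109375), (20.124608993530273, 8.497058868408203), 26.56505012512207)
[[0.69274446 0.17257592]]
[[0.68914091 0.17764959]]
[[287.1 158.9]
 [287.6 155.6]
 [289.4 155.9]
 [289.8 152.6]
 [304.4 167.8]
 [305.  164.6]
 [306.5 164.7]
 [307.2 161.4]]
```

View pics/c2.png

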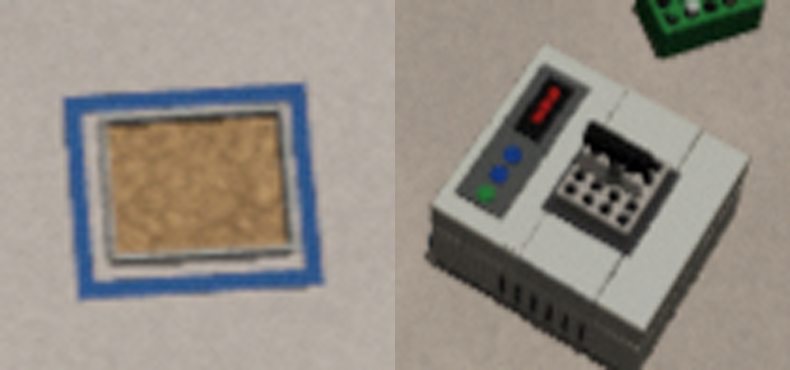

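Left crop: the tray lies inside the tape with clear gaps all round and is near square. Right crop: the bar spans (585..662, 122..178) and the heater deck corners are clear at (545,45), (432,208), (748,158) and (645,333). I'll check the handle across both views.

```bash
python3 - <<'E'
from h import *
c=plane("scene",[(279.9,135.9),(249.8,175.6),(333.8,163.4),(306.5,206)],.09)*1000
print("deck scene",c.round(1),c.mean(0))
d=c.mean(0); print("x dir",np.degrees(np.arctan2(*( (c[2]+c[3]-c[0]-c[1])[::-1]))))
# top deck corners from crop c1 (scale 3.8, offset 135,125): FL, FR, BL, BR
t=np.array([(112,383),(360,325),(42,108),(290,46)])/3.8+[135,125]; 
c=plane("top",t,.09)*1000; print("deck top",c.round(1),c.mean(0))
print(proj("top",[(.678+u*.971-v*.24,.182+u*.24+v*.971,z) for u in (-.031,.031) for v in (-.007,.007) for z in (.139,.157)]).round(1))
im=cv2.imread("pics/t_top.png"); print(im[154:188,172:194].sum(2)//10)
im=cv2.imread("pics/t_scene.png"); print(im[150:174,284:316].sum(2)//10)
E
```

```text
deck scene [[545.8 245. ]
 [591.3  61.1]
 [745.4 292.6]
 [792.2 111.5]] [668.69158707 177.55549002]
x dir 13.735676179317263
deck top [[536.7 236.7]
 [575.1  59.4]
 [738.6 289.8]
 [782.  108.3]] [658.11756108 173.55209136]
[[187.7 181.1]
 [186.8 179.9]
 [182.5 182.5]
 [181.5 181.3]
 [182.1 158.9]
 [181.1 157.4]
 [177.  160.3]
 [175.9 158.8]]
[[56 57 57 57 56 56 56 56 57 56 57 57 57 57 57 57 56 57 57 56 57 56]
 [57 56 57 56 57 57 56 56 57 56 57 57 57 57 57 57 57 56 55 54 53 48]
 [56 57 57 57 57 57 56 55 55 55 57 57 57 56 55 54 53 47 43 41 38 38]
 [56 56 56 56 55 54 49 39 36 41 51 54 53 50 42 36 36 38 41 44 47 52]
 [57 57 56 57 51 38 21 15 13 17 33 37 35 37 39 44 48 53 53 52 49 50]
 [56 56 55 54 45 26 10 10  8  6 20 40 46 50 52 52 53 54 48 34 23 28]
 [54 51 45 41 35 22 11 10 10 12 26 48 55 48 35 28 41 51 43 22 10 19]
 [39 38 40 44 44 33 16 10 11  9 17 44 54 43 21 11 24 47 45 27 17 27]
 [46 51 55 54 49 36 18 12 13 11 10 30 50 45 24 13 26 48 52 44 37 43]
 [52 55 55 45 28 15  9 12 10  9 10 19 44 49 37 33 42 52 56 56 55 54]
 [35 48 50 37 15 10  7 10  9 13  9 14 31 49 52 52 55 56 56 55 54 5
[... 3315 characters left out ...]
 37 24  6  7 21 37 33 22 20 19 13  8  8 10 20 30 28 28 33 20  0  7
  24 37 38 33 17 13 17 31]
 [25 36 42 31  8  8 25 44 38 22 17 16 13 12 10 12 19 26 31 41 43 34  5  5
  22 40 40 22 12 14 20 36]
 [33 34 27 30 34 36 38 40 23 12 14 21 15 13 13 12 16 20 25 30 35 38 17 10
  28 40 29 14 13 16 29 48]
 [37 19  8 16 32 43 42 37  8  3 10 26 35 29 29 27 20 20 20 20 23 33 39 36
  38 34 17 13 14 23 42 52]
 [38 17  4 11 29 43 42 36 30 27 27 39 39 21 20 27 34 21 21 21 21 31 45 43
  39 22 13 14 16 31 49 51]
 [30 30 28 30 40 38 24 19 28 41 41 42 32  5  5 20 39 38 33 21 21 30 44 42
  30 15 13 15 28 47 53 51]
 [16 22 28 37 43 35  6  4 21 41 44 43 35 11  7 23 42 41 28 24 34 40 42 34
  17 13 14 24 41 52 52 52]]
```

```bash
python3 - <<'E'
from h import *
S=[("purple",(130,80,40),(160,255,255),{"top":(235,95,300,150),"scene":(240,225,320,290)},.012),
("green",(50,120,30),(80,255,255),{"top":(355,130,415,185),"scene":(135,280,205,345)},.012),
("green2",(50,120,30),(80,255,255),{"top":(320,240,385,300),"scene":(105,190,165,240)},.012),
("rack",(50,120,20),(85,255,255),{"top":(75,190,135,240),"scene":(295,105,345,140)},.03),
("mouse",(0,0,0),(180,255,60),{"top":(235,245,270,295),"scene":(180,145,222,185)},.012),
("red",(0,150,60),(8,255,255),{"top":(160,195,200,220),"scene":(265,140,300,165)},.09),
("grnbtn",(50,100,40),(85,255,255),{"top":(205,190,230,210),"scene":(250,165,275,185)},.09)]
for nm,lo,hi,b,z in S:
    o=[]
    for n in b:
        im=cv2.imread(f"pics/t_{n}.png")[:,:,::-1].copy(); m=mask(im,lo,hi,b[n])
        r,bb=rect(n,m,z); o.append(np.r_[r[0],r[1]])
    print(nm,*[x.round(1) for x in o],"diff",(o[1]-o[0])[:2].round(1))
E
```

```text
purple [840.4 -48.2 113.3  95.4] [841.4 -43.1 117.2  95.5] diff [1.  5.1]
green [ 735.7 -396.4  115.3   93.8] [ 736.8 -393.4  119.5   91.7] diff [1.1 3. ]
green2 [ 407.8 -274.9   98.4   89.4] [ 423.8 -245.6   43.5   91. ] diff [16.  29.3]
rack [575.1 421.8 110.7  61.7] [582.7 420.4 114.9  83.4] diff [ 7.6 -1.4]
mouse [402.6 -10.7  75.7 113.9] [417.7  -0.6  58.2 103. ] diff [15.2 10.2]
red [585.9 198.9   8.7  37.4] [586.7 202.5   9.8  37. ] diff [0.8 3.6]
grnbtn [610.3 100.7   8.2  11.1] [611.4 105.2  13.   11.5] diff [1.1 4.5]
```

```bash
python3 - <<'E'
from h import *
a=cv2.imread("pics/t_top.png",0)[150:192,166:206]; b=cv2.imread("pics/t_scene.png",0)[148:190,280:320]
out=[]
for n,g,o in (("top",a,(166,150)),("scene",b,(280,148))):
    G=cv2.resize(g,None,fx=9,fy=9,interpolation=cv2.INTER_CUBIC); out.append(G)
    p=cv2.SimpleBlobDetector_Params(); p.minArea=80; p.maxArea=900; p.filterByInertia=False; p.filterByConvexity=False; p.filterByCircularity=False; p.minThreshold=20;p.maxThreshold=170; p.minDistBetweenBlobs=10
    k=np.array([q.pt for q in cv2.SimpleBlobDetector_create(p).detect(G)]); px=(k+.5)/9-.5+o
    print(n); print(np.c_[px.round(1),(plane(n,px,.108)*1000).round(0)].tolist())
cv2.imwrite("pics/c3.png",np.hstack(out))
E
```

```text
top
[[184.5, 178.7, 662.0, 180.0], [181.0, 181.9, 654.0, 190.0], [195.1, 172.0, 680.0, 152.0], [172.8, 171.4, 683.0, 212.0], [193.6, 166.2, 696.0, 156.0], [186.9, 161.4, 710.0, 174.0], [175.9, 183.2, 650.0, 204.0], [191.2, 179.2, 660.0, 162.0], [196.6, 178.0, 663.0, 148.0], [174.2, 177.3, 667.0, 208.0], [189.8, 173.3, 677.0, 166.0], [188.4, 167.4, 693.0, 170.0], [171.4, 165.5, 699.0, 216.0], [192.1, 160.2, 713.0, 160.0]]
scene
[[300.1, 178.0, 715.0, 162.0], [295.4, 175.4, 698.0, 158.0], [302.4, 174.7, 712.0, 176.0], [290.8, 173.1, 682.0, 154.0], [297.7, 172.3, 695.0, 172.0], [286.2, 170.6, 665.0, 150.0], [293.0, 169.8, 678.0, 168.0], [288.6, 167.3, 662.0, 165.0]]
```

View pics/c3.png

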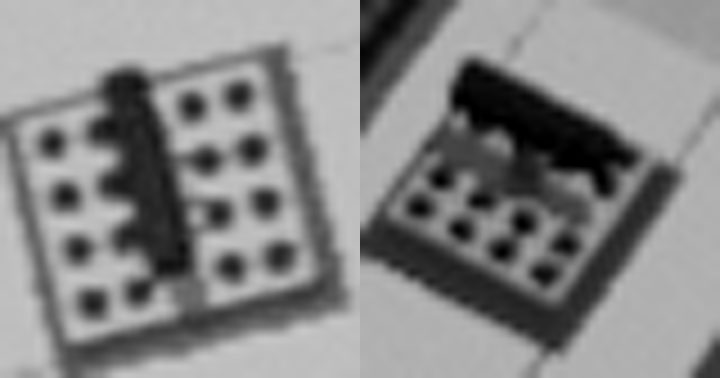

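```bash
python3 -c "
from h import *
print(rel((.6825,.183,.21),-76.3))"
```

```text
(array([ 0.5069, -0.217 ,  0.0012]), array([-1.300e-01,  2.000e-02,  4.646e+01]))
```

servo_tool --series "0.043 -0.0185 0 0 0 0 0.4; 0.086 -0.037 0 0 0 0 0.4; 0.13 -0.0555 0 0 0 0 0.4; 0.173 -0.074 0 0 0 0 0.4; 0.216 -0.0925 0 0 0 0 0.4"

```text
clock: 6.4
position: [0.6452, -0.1257, 0.2119]
ee_rot: [-0.001, 0.864, 0.503, 0.0]
contact_force: [0.5, 0.4, -0.6]
width: 0.0509
gripper_force: 0.0
```

servo_tool --series "0.043 -0.0185 0 0 0 8 0.4; 0.086 -0.037 0 0 0 16 0.4; 0.13 -0.0555 0 0 0 24 0.4; 0.173 -0.074 0 0 0 32 0.4; 0.216 -0.0925 0 0 0 40 0.4"

```text
clock: 6.9
position: [0.6713, 0.1075, 0.212]
ee_rot: [-0.0, 0.985, 0.175, -0.0]
contact_force: [0.8, -0.3, -0.3]
width: 0.0512
gripper_force: 0.0
```

```bash
python3 -c "
from h import *
print(rel((.6825,.183,.20),-76.3))"
```

```text
(array([ 0.0365, -0.067 ,  0.0121]), array([-0.05,  0.03,  6.41]))
```

servo_tool --series "0.018 -0.033 0.005 0 0 3.2 0.4; 0.0365 -0.067 0.01 0 0 6.4 0.4; 0.0365 -0.067 0.012 0 0 6.4 0.4; 0.0365 -0.067 0.04 0 0 6.4 0.4; 0.0365 -0.067 0.06 0 0 6.4 0.4"

```text
clock: 7.4
position: [0.6821, 0.1806, 0.151]
ee_rot: [-0.0, 0.992, 0.123, -0.001]
contact_force: [1.2, -0.6, -0.1]
width: 0.0514
gripper_force: 0.0
```

```bash
python3 - <<'E'
from h import *
print(rel((.6825,.183,.129),-76.3))
b=eyes.get_image("scene")[110:200,240:350]; a=eyes.get_image("top")[130:220,130:240]
cv2.imwrite("pics/g2.png",cv2.resize(np.hstack([a,b]),None,fx=3.6,fy=3.6,interpolation=cv2.INTER_CUBIC)[:,:,::-1])
E
```

```text
(array([ 0.0009, -0.0022,  0.022 ]), array([-0.01,  0.06,  0.38]))
```

View pics/g2.png

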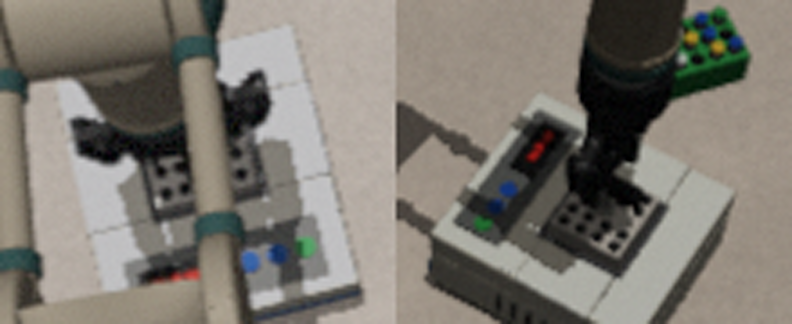

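The fingers straddle the handle bar: (170,115) in the left crop and (605,165) in the right. I'll go down and grip.

servo_tool --series "0.001 -0.002 0.01 0 0 0.4 0.4; 0.001 -0.002 0.022 0 0 0.4 0.4; 0.001 -0.002 0.022 0 0 0.4 0.6; 0.001 -0.002 0.022 0 0 0.4 0.8; 0.001 -0.002 0.022 0 0 0.4 1" --squeeze 80

```text
clock: 8.0
position: [0.6844, 0.1828, 0.1305]
ee_rot: [-0.002, 0.993, 0.117, 0.0]
contact_force: [-1.0, 5.6, -0.5]
width: 0.0126
gripper_force: 78.9
```

servo_tool --series "0 0 0 0 0 0 1; 0 0 0 0 0 0 1; 0 0 0 0 0 0 1"

```text
clock: 8.3
position: [0.6843, 0.1828, 0.1305]
ee_rot: [-0.001, 0.993, 0.117, 0.0]
contact_force: [-1.3, 4.7, 1.0]
width: 0.0127
gripper_force: 79.0
```

```bash
python3 - <<'E'
from h import *
s=manip.get_state(); print(s['position'],s['contact_force'],s['moment'],s['width'])
print(rel((.6825,.183,.129),-76.3))
E
```

```text
[0.6843321  0.18283893 0.1304695 ] [-1.26589717  4.7216744   0.99535736] [0.68106593 0.22837305 0.10345203] 0.012651188751647868
(array([-0.0017, -0.0006,  0.0015]), array([-0.14, -0.06, -0.21]))
```

servo_tool --series "0 0.0049 0 5 0 0 1; 0 0.0049 -0.0005 5 0 0 1; 0 -0.0034 -0.001 -3.5 0 0 1; 0 -0.0049 -0.0015 -5 0 0 1; 0 0 -0.002 0 0 0 1"

```text
clock: 8.8
position: [0.6846, 0.1838, 0.1331]
ee_rot: [0.001, 0.993, 0.121, 0.001]
contact_force: [-1.3, -0.0, -2.0]
width: 0.0124
gripper_force: 81.9
```

```bash
cat > q.py <<'E'
from h import *
s=manip.get_state(); A=rot(s['ee_rot']); print(s['clock'],s['position'].round(4),s['contact_force'].round(1),s['moment'].round(2),"w",round(s['width'],4), "lean",np.round(np.degrees(R.from_matrix(A).apply([0,0,1])),1))
L=s['position']+A@[0,0,-.019+.090]; print("block origin est",L.round(4)); print(rel((.6840,.1830,s['position'][2]),-76.5))
E
python3 q.py
```

```text
8.8 [0.6846 0.1838 0.1331] [-1.3 -0.  -2. ] [-0.38  0.04 -0.14] w 0.0124 lean [  0.2  -0.1 -57.3]
block origin est [0.6848 0.1837 0.0621]
(array([-0.0008,  0.0006, -0.    ]), array([ 0.12, -0.14,  0.41]))
```

servo_tool --series "0 0.0049 -0.0003 5 0 0 1; 0 0.0049 -0.001 5 0 0 1; 0 -0.0034 -0.0015 -3.5 0 0 1; 0 -0.0049 -0.002 -5 0 0 1; 0 -0.0049 -0.0025 -5 0 0 1"

```text
clock: 9.3
position: [0.684, 0.1857, 0.1333]
ee_rot: [0.044, 0.992, 0.118, 0.005]
contact_force: [3.5, -1.7, -6.5]
width: 0.0127
gripper_force: 80.9
```

```bash
python3 q.py
```

```text
9.3 [0.684  0.1857 0.1333] [ 3.5 -1.7 -6.5] [ 0.15 -0.55 -0.24] w 0.0127 lean [  1.2  -4.9 -57.1]
block origin est [0.6855 0.1796 0.0625]
(array([-0.0006,  0.0026,  0.0002]), array([ 5.08, -0.02,  0.09]))
```

servo_tool --series "0 0.0078 0 8 0 0 1; 0 0.0097 0 10 0 0 1; 0 0.0097 -0.0005 10 0 0 1; 0 0.0019 -0.0015 2 0 0 1; 0 0 -0.002 0 0 0 1"

```text
clock: 9.8
position: [0.6834, 0.186, 0.1345]
ee_rot: [0.045, 0.992, 0.118, 0.005]
contact_force: [3.5, -1.1, -9.7]
width: 0.0124
gripper_force: 80.7
```

servo_tool --series "0 0.0078 -0.0003 8 0 0 1; 0 0.0097 -0.0007 10 0 0 1; 0 0.0097 -0.001 10 0 0 1; 0 0.0019 -0.0015 2 0 0 1; 0 0 -0.002 0 0 0 1"

```text
clock: 10.3
position: [0.6831, 0.1863, 0.1359]
ee_rot: [0.044, 0.992, 0.118, 0.004]
contact_force: [3.3, -0.9, -9.7]
width: 0.0126
gripper_force: 80.7
```

```bash
python3 q.py
```

```text
10.3 [0.6831 0.1863 0.1359] [ 3.3 -0.9 -9.7] [ 0.54 -0.49 -0.15] w 0.0126 lean [  1.1  -5.  -57.1]
block origin est [0.6844 0.1802 0.0652]
(array([0.0001, 0.0035, 0.0003]), array([5.11, 0.1 , 0.05]))
```

servo_tool --series "0.0003 0.0078 -0.0005 8 0 0 1; 0.0005 0.0097 -0.001 10 0 0 1; 0.0005 0.0097 -0.0015 10 0 0 1; 0.0005 0.0019 -0.002 2 0 0 1; 0.0005 0 -0.0025 0 0 0 1"

```text
clock: 10.8
position: [0.6828, 0.1866, 0.1377]
ee_rot: [0.044, 0.992, 0.118, 0.003]
contact_force: [2.9, -0.7, -11.9]
width: 0.0125
gripper_force: 80.2
```

servo_tool --series "0.0003 0.0078 -0.0005 8 0 0 1; 0.0005 0.0097 -0.001 10 0 0 1; 0.0005 0.0097 -0.0015 10 0 0 1; 0.0005 0.0019 -0.002 2 0 0 1; 0.0005 0 -0.0025 0 0 0 1"

```text
clock: 11.3
position: [0.6827, 0.1863, 0.1399]
ee_rot: [0.045, 0.992, 0.118, 0.003]
contact_force: [2.8, -2.3, -13.4]
width: 0.0125
gripper_force: 79.8
```

```bash
python3 q.py
```

```text
11.3 [0.6827 0.1863 0.1399] [  2.8  -2.3 -13.4] [ 0.27 -0.23 -0.14] w 0.0125 lean [  0.9  -5.1 -57.1]
block origin est [0.6839 0.18   0.0692]
(array([0.0005, 0.0035, 0.0003]), array([5.18, 0.3 , 0.06]))
```

servo_tool --series "0.0003 0.0078 -0.0005 8 0 0 1; 0.0005 0.0097 -0.001 10 0 0 1; 0.0005 0.0097 -0.0013 10 0 0 1; 0.0005 0.0019 -0.0017 2 0 0 1; 0.0005 0 -0.002 0 0 0 1"

```text
clock: 11.8
position: [0.6826, 0.1871, 0.1426]
ee_rot: [0.046, 0.992, 0.118, 0.003]
contact_force: [1.0, -2.0, -14.1]
width: 0.0126
gripper_force: 79.5
```

servo_tool --series "0.0003 0.0078 -0.0005 8 0 0 1; 0.0005 0.0097 -0.001 10 0 0 1; 0.0005 0.0097 -0.0013 10 0 0 1; 0.0005 0.0019 -0.0017 2 0 0 1; 0.0005 0 -0.002 0 0 0 1"

```text
clock: 12.3
position: [0.6827, 0.1879, 0.1451]
ee_rot: [0.046, 0.992, 0.118, 0.003]
contact_force: [-0.0, -2.8, -14.9]
width: 0.0123
gripper_force: 79.4
```

```bash
cat >> q.py <<'E'
im=eyes.get_image("scene")
for lo,hi,b in (((0,150,60),(8,255,255),(265,135,300,165)),((50,100,40),(85,255,255),(250,165,275,185))):
    r,_=rect("scene",mask(im,lo,hi,b),.09); print("heater mark",np.round(r[0],1),np.round(r[1],1))
cv2.imwrite("pics/q.png",im[:,:,::-1])
E
python3 q.py
```

```text
12.3 [0.6827 0.1879 0.1451] [ -0.   -2.8 -14.9] [ 0.33  0.44 -0.11] w 0.0123 lean [  0.9  -5.2 -57. ]
block origin est [0.6838 0.1815 0.0744]
(array([0.0001, 0.0051, 0.0005]), array([5.32, 0.31, 0.09]))
heater mark [587.6 201.9] [ 9.8 35.3]
heater mark [611.4 105.2] [13.  11.5]
```

servo_tool --series "0 0.008 -0.0005 8 0 0 1; 0 0.01 -0.0008 10 0 0 1; 0 0.01 -0.001 10 0 0 1; 0 0.0023 -0.0013 2 0 0 1; 0 0.0005 -0.0016 0 0 0 1"

```text
clock: 12.85
position: [0.6833, 0.1875, 0.1482]
ee_rot: [0.046, 0.992, 0.118, 0.004]
contact_force: [-1.6, -1.8, -14.9]
width: 0.0123
gripper_force: 79.4
```

servo_tool --series "0 0.008 -0.0005 8 0 0 1; 0 0.01 -0.0008 10 0 0 1; 0 0.01 -0.001 10 0 0 1; 0 0.0023 -0.0013 2 0 0 1; 0 0.0005 -0.0016 0 0 0 1"

```text
clock: 13.35
position: [0.6836, 0.1879, 0.1506]
ee_rot: [0.046, 0.992, 0.118, 0.004]
contact_force: [-2.4, -2.5, -13.5]
width: 0.0127
gripper_force: 79.9
```

```bash
python3 q.py
```

```text
13.35 [0.6836 0.1879 0.1506] [ -2.4  -2.5 -13.5] [ 0.18  0.91 -0.21] w 0.0127 lean [  1.1  -5.2 -57. ]
block origin est [0.685  0.1815 0.0799]
(array([-0.0007,  0.0049,  0.0005]), array([5.35, 0.12, 0.09]))
heater mark [587.6 201.9] [ 9.8 35.3]
heater mark [611.4 105.2] [13.  11.5]
```

servo_tool --series "-0.0003 0.008 -0.0005 8 0 0 1; -0.0005 0.01 -0.0008 10 0 0 1; -0.0005 0.01 -0.001 10 0 0 1; -0.0005 0.0023 -0.0013 2 0 0 1; -0.0005 0.0005 -0.0016 0 0 0 1"

```text
clock: 13.9
position: [0.6838, 0.1877, 0.1528]
ee_rot: [0.046, 0.992, 0.118, 0.005]
contact_force: [-2.8, -3.1, -12.6]
width: 0.0119
gripper_force: 79.8
```

servo_tool --series "-0.0003 0.008 -0.0005 8 0 0 1; -0.0005 0.01 -0.0008 10 0 0 1; -0.0005 0.01 -0.001 10 0 0 1; -0.0005 0.005 -0.0013 5 0 0 1; -0.0005 0.005 -0.0016 5.2 0 0 1"

```text
clock: 14.4
position: [0.6847, 0.1832, 0.1547]
ee_rot: [0.001, 0.993, 0.119, 0.0]
contact_force: [-2.8, -1.4, -11.0]
width: 0.0122
gripper_force: 79.3
```

```bash
python3 q.py
```

```text
14.4 [0.6847 0.1832 0.1547] [ -2.8  -1.4 -11. ] [-0.49  0.77 -0.22] w 0.0122 lean [  0.   -0.1 -57.3]
block origin est [0.6848 0.1831 0.0837]
(array([-0.0008,  0.    , -0.    ]), array([ 0.07, -0.02,  0.18]))
heater mark [589.3 195.7] [ 7.6 22.4]
heater mark [611.4 105.2] [13.  11.5]
```

servo_tool --series "-0.0003 0.005 -0.0005 5 0 0 1; -0.0005 0.005 -0.001 5 0 0 1; -0.0005 -0.0034 -0.0015 -3.5 0 0 1; -0.0005 -0.005 -0.002 -5 0 0 1; -0.0005 0 -0.002 0 0 0 1"

```text
clock: 14.95
position: [0.6844, 0.1842, 0.1569]
ee_rot: [0.0, 0.993, 0.121, 0.0]
contact_force: [-3.5, -4.1, -12.0]
width: 0.0125
gripper_force: 78.8
```

servo_tool --series "0 0.005 -0.0005 5 0 0 1; 0 0.005 -0.001 5 0 0 1; 0 -0.0034 -0.0015 -3.5 0 0 1; 0 -0.005 -0.002 -5 0 0 1; 0 0 -0.002 0 0 0 1"

```text
clock: 15.45
position: [0.6856, 0.1848, 0.1594]
ee_rot: [0.0, 0.993, 0.121, 0.002]
contact_force: [-0.2, -2.9, -7.7]
width: 0.0125
gripper_force: 79.5
```

```bash
python3 q.py
```

```text
15.45 [0.6856 0.1848 0.1594] [-0.2 -2.9 -7.7] [-0.38  0.04 -0.03] w 0.0125 lean [  0.3  -0.  -57.3]
block origin est [0.686  0.1848 0.0884]
(array([-0.002 ,  0.0014, -0.    ]), array([ 0.07, -0.26,  0.43]))
heater mark [588.4 199.3] [ 9.5 29.9]
heater mark [611.4 105.2] [13.  11.5]
```

servo_tool --series "-0.0005 0 -0.001 0 0 0.1 1; -0.001 0.0005 -0.002 0 0 0.2 1; -0.0015 0.001 -0.003 0 0 0.3 1; -0.0015 0.001 -0.004 0 0 0.4 1; -0.0015 0.001 -0.004 0 0 0.4 1"

```text
clock: 16.0
position: [0.6844, 0.1806, 0.1627]
ee_rot: [-0.002, 0.993, 0.114, 0.001]
contact_force: [0.5, 0.6, -5.3]
width: 0.0123
gripper_force: 79.8
```

```bash
python3 q.py
```

```text
16.0 [0.6844 0.1806 0.1627] [ 0.5  0.6 -5.3] [ 0.07 -0.25  0.03] w 0.0123 lean [  0.1   0.2 -57.3]
block origin est [0.6845 0.1808 0.0917]
(array([ 0.0002, -0.0025,  0.    ]), array([-0.18, -0.12, -0.42]))
heater mark [589.  193.8] [ 8.4 18.6]
heater mark [611.4 105.2] [13.  11.5]
```

servo_tool --series "0 -0.001 -0.002 -0.1 0 -0.2 1; 0 -0.002 -0.004 -0.2 -0.1 -0.4 1; 0 -0.0025 -0.0055 -0.2 -0.1 -0.4 1; 0 -0.0025 -0.0065 -0.2 -0.1 -0.4 1; 0 -0.0025 -0.0065 -0.2 -0.1 -0.4 1"

```text
clock: 16.55
position: [0.6826, 0.1826, 0.1687]
ee_rot: [0.0, 0.993, 0.117, -0.001]
contact_force: [0.1, 0.1, -6.0]
width: 0.0124
gripper_force: 79.8
```

servo_tool --series "0 0 0 0 0 0 1; 0 0 0 0 0 0 1; 0 0 0 0 0 0 1"

```text
clock: 16.85
position: [0.6829, 0.1825, 0.1685]
ee_rot: [0.0, 0.993, 0.117, -0.001]
contact_force: [0.5, -0.4, -6.8]
width: 0.0121
gripper_force: 79.8
```

```bash
python3 q.py; python3 - <<'E'
from h import *
b=cv2.imread("pics/q.png")[110:210,240:350]; a=eyes.get_image("top")[130:230,130:240][:,:,::-1]
cv2.imwrite("pics/f1.png",cv2.resize(np.hstack([a,b]),None,fx=3.6,fy=3.6,interpolation=cv2.INTER_CUBIC))
E
```

```text
16.85 [0.6829 0.1825 0.1685] [ 0.5 -0.4 -6.8] [ 0.03 -0.03 -0.01] w 0.0121 lean [ -0.1  -0.  -57.3]
block origin est [0.6828 0.1825 0.0975]
(array([ 0.0011, -0.0002, -0.    ]), array([-0.01,  0.12, -0.04]))
heater mark [589.4 196. ] [ 9.5 22.9]
heater mark [611.4 105.2] [13.  11.5]
```

View pics/f1.png

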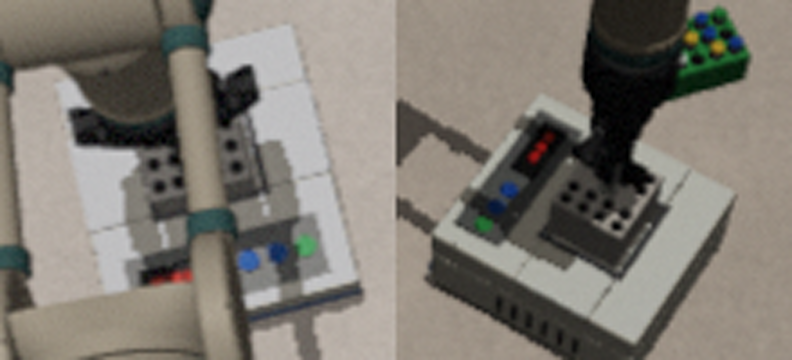

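Block is up out of the well: scene crop top face at about (605,205), with the heater unmoved and the block upright. I'll check the lift from the hole positions.

```bash
python3 - <<'E'
from h import *
g=cv2.imread("pics/q.png",0)[150:185,280:320]; G=cv2.resize(g,None,fx=9,fy=9,interpolation=cv2.INTER_CUBIC)
p=cv2.SimpleBlobDetector_Params(); p.minArea=80; p.maxArea=900; p.filterByInertia=p.filterByConvexity=p.filterByCircularity=False; p.minThreshold=10;p.maxThreshold=170; p.minDistBetweenBlobs=10
px=(np.array([q.pt for q in cv2.SimpleBlobDetector_create(p).detect(G)])+.5)/9-.5+(280,150); print(px.round(1).tolist())
old=np.array([(715,162),(698,158),(682,154),(665,150),(712,176),(695,172),(678,168),(662,165)])/1000
for h in (.142,.146,.150): print(h,(plane("scene",px,h)*1000).round(0).tolist())
for r in (.034,.038,.042): print(r,proj("scene",np.c_[old,np.full(8,.108+r)]).round(1).tolist())
E
```

```text
[[300.8, 172.4], [296.0, 169.5], [291.5, 167.1], [298.4, 166.3], [286.7, 164.6], [293.6, 163.8], [288.9, 161.4], [303.0, 168.9]]
0.142 [[715.0, 161.0], [697.0, 158.0], [682.0, 154.0], [694.0, 172.0], [665.0, 150.0], [678.0, 168.0], [661.0, 163.0], [711.0, 175.0]]
0.146 [[716.0, 158.0], [699.0, 155.0], [683.0, 151.0], [696.0, 169.0], [666.0, 148.0], [679.0, 165.0], [663.0, 161.0], [712.0, 173.0]]
0.15 [[718.0, 156.0], [700.0, 153.0], [685.0, 149.0], [698.0, 167.0], [668.0, 145.0], [681.0, 163.0], [664.0, 159.0], [714.0, 170.0]]
0.034 [[301.1, 172.1], [296.2, 169.5], [291.6, 167.1], [286.8, 164.6], [303.5, 168.9], [298.6, 166.4], [293.8, 163.8], [289.4, 161.3]]
0.038 [[301.3, 171.4], [296.4, 168.8], [291.7, 166.4], [286.9, 163.9], [303.7, 168.2], [298.8, 165.6], [293.9, 163.1], [289.5, 160.5]]
0.042 [[301.4, 170.7], [296.5, 168.1], [291.8, 165.7], [287.0, 163.1], [303.8, 167.5], [298.9, 164.9], [294.0, 162.3], [289.6, 159.8]]
```

servo_tool --series "0.0005 0 -0.002 0 0 0 1; 0.001 0 -0.0035 0 0 0 1; 0.001 0 -0.0045 0 0 0 1; 0.001 0 -0.0045 0 0 0 1; 0.001 0 -0.0045 0 0 0 1"

```text
clock: 17.45
position: [0.6841, 0.1828, 0.1732]
ee_rot: [0.0, 0.993, 0.117, -0.001]
contact_force: [0.2, 0.0, -6.4]
width: 0.0122
gripper_force: 79.8
```

servo_tool --series "0 0 0 0 0 0 1; 0 0 0 0 0 0 1; 0 0 0 0 0 0 1; 0 0 0 0 0 0 1; 0 0 0 0 0 0 1"

```text
clock: 17.95
position: [0.6841, 0.1828, 0.1731]
ee_rot: [0.0, 0.993, 0.117, -0.001]
contact_force: [0.4, -0.1, -5.8]
width: 0.0126
gripper_force: 79.8
```

```bash
python3 q.py; python3 - <<'E'
from h import *
g=cv2.imread("pics/q.png",0)[148:185,280:320]; G=cv2.resize(g,None,fx=9,fy=9,interpolation=cv2.INTER_CUBIC)
p=cv2.SimpleBlobDetector_Params(); p.minArea=80; p.maxArea=900; p.filterByInertia=p.filterByConvexity=p.filterByCircularity=False; p.minThreshold=10;p.maxThreshold=170; p.minDistBetweenBlobs=10
px=(np.array([q.pt for q in cv2.SimpleBlobDetector_create(p).detect(G)])+.5)/9-.5+(280,148); print(px.round(1).tolist())
s=manip.get_state(); print(abs(s['qd']).max())
E
python3 t.py | head -4
```

```text
17.95 [0.6841 0.1828 0.1731] [ 0.4 -0.1 -5.8] [0.04 0.01 0.04] w 0.0126 lean [ -0.1  -0.  -57.3]
block origin est [0.6839 0.1828 0.1021]
(array([-0.    , -0.0002,  0.    ]), array([-0.  ,  0.1 , -0.03]))
heater mark [589.4 196. ] [ 9.5 22.9]
heater mark [611.4 105.2] [13.  11.5]
[[296.5, 168.9], [303.5, 168.1], [291.7, 166.5], [298.8, 165.8], [287.1, 164.0], [289.4, 160.7], [301.2, 171.5], [294.2, 163.2]]
0.0013071157972262871
top tape [ 654.3 -162.7] [127.9 152.8] 2.4
top cork [ 658.  -165.5] [ 81.7 106.2] 2.6
scene tape [ 656.9 -160.8] [128.6 153.2] 2.5
scene cork [ 654.3 -157.9] [ 80.8 106.4] 1.8
```

```bash
python3 -c "
from rig import manip
print(manip.sign_off())"
```

```text
the job is handed in; nothing more can be done
None
```

The job is handed in: the tray sits square inside the blue tape, about 2.5 mm off centre, and the block was rocked free and is held upright and still above its well, its underside about 6 mm clear by camera, with the heater still in place.

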